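# Snap the findings tote into its latching rack slot

### The arm

A 6-joint arm with a two-finger parallel gripper is mounted at the origin on the work surface. World frame = base frame: x ahead of the robot, y to its left, z up, the work surface at z = 0. Lengths are in mm, angles in rad, forces in N, time in s.
With the tool pointing down it reaches from about 300 to 875 mm from the base axis. Payload 4.2 kg.
Tool frame: the origin (TCP) lies on the mounting face of the last link; the fingertips stand 173 mm ahead of it and the grasp point (between the pads) lies 155 mm ahead of it; z points along the fingers, y is the line along which they close (so a half turn about z gives the same grasp; the last joint's range is limited). The gripper opens to 85 mm and grips with 20 to 120 N. Pads are 22 mm wide; open, the fingers measure 114 mm over their backs; the gripper's body (76 mm by 85 mm) begins 54 mm behind the grasp point. The pads swing forward as they close: fully open they stand 13 mm farther back than shut.
Start: joints at [1.089, 0.32, 1.565, -0, 1.257, -0.02], TCP at [256.194, 514.77, 404.738] pointing down, gripper open.
Joint ranges: [-3.11, 3.11], [-0.84, 2.01], [0.21, 2.61], [-1.34, 4.49], [0.05, 2.63], [-2.56, 2.56]. Speed limits (rad/s): [2.57, 2.57, 3.14, 3.14, 3.14, 3.14].

### API

Orientations are given as a rotation vector (axis times angle).
In Python, from bench import * gives the robot as it stands.
- The arm moves only by the tool jog_arm, never from a script. Its arguments are lists of equal length, an entry for each row: "rotation": the turn, a rotation vector about the tool's x, y, z in rad, a list of three; "dp": the shift along the tool's x, y, z in cm, a list of three; "grip": the finger opening in cm, from 0 to 8.54. A call has exactly 5 rows; each row shifts and turns the commanded pose from where the row before left it, along the tool's axes as they then stand; what a row does not reach is not made up. A row lasts 1/12 s, in which the tool goes at most 41.7 mm and 7.16 degrees, less where a joint would pass 70% of its speed; a pose out of reach is approached as far as the arm can. A call is refused whole if a number of a shift passes 4.17 or a number of a turn 0.125, either way. A call with a gripper value outside its range is refused whole. The fingers move at their own pace and stop on an object; "squeeze" is the grip in N (left out, the last holds). Time passes only in rows, so rows that do not move let the fingers close, or fill a call up. It gives the time, the measured TCP pose, the force and the opening at its end, in the units of the state.
- sense(): the state, without advancing time (a new reading comes with each control period).
- get_image(name): name is "scene" or "top" or "wrist"; returns a dict with "image" (420x560x3 uint8, blue, green, red), "camera_matrix" (3x3 intrinsics, pixels), "rvec" (rotation vector, rad) and "tvec" (3), from world to camera coordinates, as OpenCV has them. Camera axes: x right, y down, z forward; pixel columns grow to the right and rows downward; lengths in mm; the calibration is good to about 2 mm. A picture is of the moment at which its call begins. There is no depth.
- close_job(): hands the job in, once; it reports no verdict.
The state is a dict: "t": time; "joint_pos": joint angles; "qvel": joint speeds; "effort": joint torques, N m; "tcp_pos": TCP position; "eef_rot": TCP orientation; "wrist_force": force on the tool from outside, world axes, zero at the start; "moment": the same for the moment, N m; "grip_width": finger opening in mm.
Only numpy, scipy, OpenCV 4.12 (cv2) and the standard library are available. Lean on these libraries where they do the work, as an engineer would, in place of code of your own. Each camera call takes 0.05 s, during which the arm holds its last target. There are 200 camera calls.

### The job

Pick up the short findings tote by its handle and put it into the empty rack slot: line it up with the slot and press it straight down past the spring catch until it sits fully home and the catch has snapped back over its rim, then let go. Leave the long tote alone; it does not fit.

Things in the scene. Friction and masses are not known exactly. Their poses are not given: they have to be found in the camera images.
- tote_center (a point): Centre of the short plywood tote (open tray of heel tips and eyelets), 48 mm above its underside. 90 mm long (x), 60 wide (y); tray walls 5 thick, rim 22 mm below this point. An upright handle board across its middle, 14 mm thick (x), 50 wide (y), rises to 48 mm above this point: grip its upper part, fingers closing along x. Stands on the bench, 0.2 to 0.3 kg. Either end may go towards the catch.
- long_tote_center (a point): The long plywood tote, same make, width and handle but 140 mm long: a bystander, to be left where it is. This point is its centre, 48 mm above its underside; x along its length.
- slot_seat (a point): Where the short tote's centre is when home in the empty slot: 60 mm above the bench, 48 above the slot floor. Fixed aluminium pocket on a wooden base, open above: inside 96 mm (x) by 66 (y), walls 28 mm above the bench, then lead-ins flaring 9 mm out to 44 mm. x: the slot's length, towards its catch; the tote's x goes along it. A like slot beside it already holds a tote and stays as it is.
- catch (a joint): Spring catch at the slot's +x end, slides along x: 0 m = shut, up to 0.016 pushed out. Shut, its nose reaches 9 mm into the pocket, underside 3 mm above a seated tote's rim; its sloping top starts 68 mm above the bench. The tote pressed down on the slope pushes it open (spring 3 to 6 N, some 5 to 15 N downward; its weight alone is not enough); it springs back once the rim is below it.
Things that resemble listed ones, but are neither listed nor needed, are in the scene too. What is shaped like the part that bears tote_center but blue is not meant.

How it is judged:
By the outcome, as a careful person would: the job done as asked, in the order asked, and still so for the second after the job is handed in, with the robot touching nothing.
It also fails if it takes over 32 s, if anything falls off the work surface, if the arm or the gripper's body presses on something with over 40 N, if the wrist force passes 120 N, or if a joint passes its speed limit or range.

## Working session

There is one attempt and no reset: what is moved stays moved. The work goes in short steps, Python scripts to look and compute and a tool call to move; the robot and the scene stay as the last step left them, time stands still between calls to the robot, and variables do not carry over. Pictures are saved under pics/ and viewed, on a budget of 10 in all, crops included, one or two more only if the job needs it, and the job is handed in when it is done.

Besides the shell and the picture viewer there is one more tool, called as a command line: name --argument value ..., lists and objects as JSON in quotes. jog_arm: Moves the arm, as the interface text tells. Its arguments: {"type":"object","properties":{"rotation":{"type":"array","items":{"type":"array","items":{"type":"number"}}},"dp":{"type":"array","items":{"type":"array","items":{"type":"number"}}},"grip":{"type":"array","items":{"type":"number"}},"squeeze":{"type":"number"}},"required":["rotation","dp","grip"]}

```bash
mkdir -p pics; cat > h.py <<'E'
from bench import *
import numpy as np, cv2
def snap(n,f):
    d=get_image(n); cv2.imwrite('pics/'+f,d['image']); np.savez('pics/'+f+'.npz',K=d['camera_matrix'],r=d['rvec'],t=d['tvec'],im=d['image']); return d
def load(f): return np.load('pics/'+f+'.npz')
def ray(f,uv,z):
    d=load(f);R=cv2.Rodrigues(d['r'])[0];c=-R.T@d['t'].ravel()
    v=R.T@np.linalg.inv(d['K'])@np.array([uv[0],uv[1],1.]);return c+v*(z-c[2])/v[2]
def proj(f,P):
    d=load(f);return cv2.projectPoints(np.array(P,float).reshape(-1,3),d['r'],d['t'],d['K'],None)[0].reshape(-1,2)
E
python3 - <<'E'
from h import *
a=snap('top','top0.png');b=snap('scene','scene0.png');print(sense())
for d in(a,b):
    R=cv2.Rodrigues(d['rvec'])[0];print((-R.T@d['tvec'].ravel()).round())
E
```

```text
{'t': 0.1, 'joint_pos': array([ 1.08899459e+00,  3.20252296e-01,  1.56549271e+00, -2.32544879e-05,
        1.25736322e+00, -2.00250050e-02]), 'qvel': array([-0.00203973, -0.00126914, -0.00413644, -0.00010929,  0.00131394,
        0.00088669]), 'effort': array([ 4.99468879e-04, -4.16409552e+01, -2.34704125e+01,  4.94030246e-05,
        4.86207224e-03,  6.70975339e-06]), 'tcp_pos': array([256.14469647, 514.6621081 , 403.977112  ]), 'eef_rot': array([-7.18837232e-01, -3.05788202e+00,  2.31447187e-03]), 'wrist_force': array([ 0.59503071, -0.4788578 , -0.02450641]), 'moment': array([-0.0069125 , -0.05695975, -0.00838296]), 'grip_width': 85.59814631822117}
[ 419.  -55. 1378.]
[1169.   48.  808.]
```

View pics/top0.png

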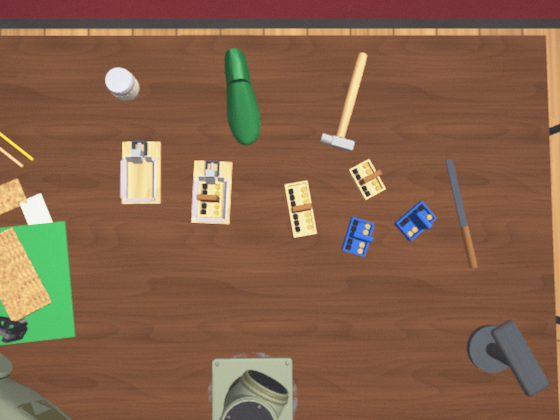

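View pics/scene0.png

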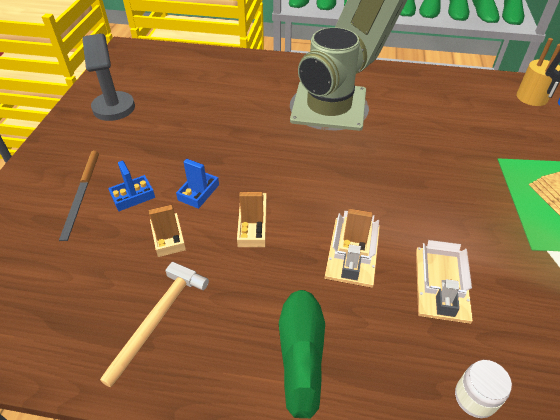

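Top view: the short plywood tote is at (367,180), the long one at (300,208), and two blue look-alikes at (358,237) and (416,220). A tote sits in the filled slot at (211,195); the empty slot is at (140,175), with its catch at the upper end. The one at (367,180) fits, being plywood and short. I'll confirm it with an enlarged crop.

```bash
python3 - <<'E'
from h import *
im=load('top0.png')['im']
a=cv2.resize(im[150:210,335:400],None,fx=6,fy=6,interpolation=cv2.INTER_CUBIC)
b=cv2.resize(im[135:210,110:170],None,fx=6,fy=6,interpolation=cv2.INTER_CUBIC)
c=np.zeros((450,760,3),np.uint8);c[:360,:390]=a;c[:450,400:760]=b
cv2.imwrite('pics/crop1.png',c)
E
```

```text
(no output)
```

View pics/crop1.png

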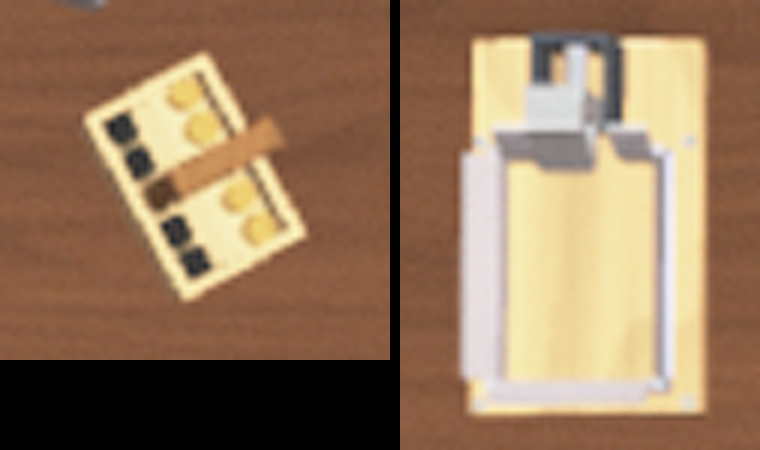

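```bash
python3 - <<'E'
from h import *
f='top0.png'
c=np.array([ray(f,(335+(u-2.5)/6,150+(v-2.5)/6),26) for u,v in[(205,52),(307,235),(187,300),(84,118)]])
print(c.round(1),c.mean(0)); print([np.linalg.norm(c[i]-c[(i+1)%4]).round(1) for i in range(4)])
for i,j in((1,0),(2,3),(0,3),(1,2)):
    d=c[j]-c[i];print(np.degrees(np.arctan2(d[1],d[0])))
# top of handle
for uv in[(275,132),(160,195)]: print('h',ray(f,(335+uv[0]/6,150+uv[1]/6),96))
def S(u,v,z): return ray(f,(110+(u-400-2.5)/6,135+(v-2.5)/6),z).round(1)
b=np.array([S(*p,12) for p in[(472,37),(706,37),(706,412),(472,412)]]);print('base\n',b,b.mean(0))
print('flare top left y',S(460,260,44),'left flare bottom',S(503,260,28),'right top',S(674,260,44),'right in',S(660,260,28))
print('bottom flare end',S(570,403,44),S(570,381,28))
print('left top corner',S(462,150,44),'left bottom corner',S(462,380,44), 'catch nose',S(540,165,68))
d=load('scene0.png')
im=d['im'];c=np.zeros((570,780,3),np.uint8)
c[:]=cv2.resize(im[235:330,405:535],None,fx=6,fy=6,interpolation=cv2.INTER_CUBIC);cv2.imwrite('pics/crop2.png',c)
E
```

```text
[[ 618.  -310.    26. ]
 [ 537.9 -353.    26. ]
 [ 510.1 -300.4   26. ]
 [ 589.5 -256.9   26. ]] [ 563.86561084 -305.0855988    26.        ]
[np.float64(90.9), np.float64(59.6), np.float64(90.5), np.float64(60.3)]
28.23474074146659
28.70574248552701
118.22488976177156
117.89251105270431
h [ 573.35116979 -326.18746227   96.        ]
h [ 547.61510563 -278.27648491   96.        ]
base
 [[669.5 334.7  12. ]
 [669.  233.2  12. ]
 [505.1 232.5  12. ]
 [505.8 333.3  12. ]] [587.35  283.425  12.   ]
flare top left y [568.3 329.8  44. ] left flare bottom [570.  316.1  28. ] right top [567.8 239.6  44. ] right in [569.6 249.1  28. ]
bottom flare end [507.3 283.1  44. ] [517.8 287.2  28. ]
left top corner [615.2 329.4  44. ] left bottom corner [517.4 328.6  44. ] catch nose [605.2 290.1  68. ]
```

View pics/crop2.png

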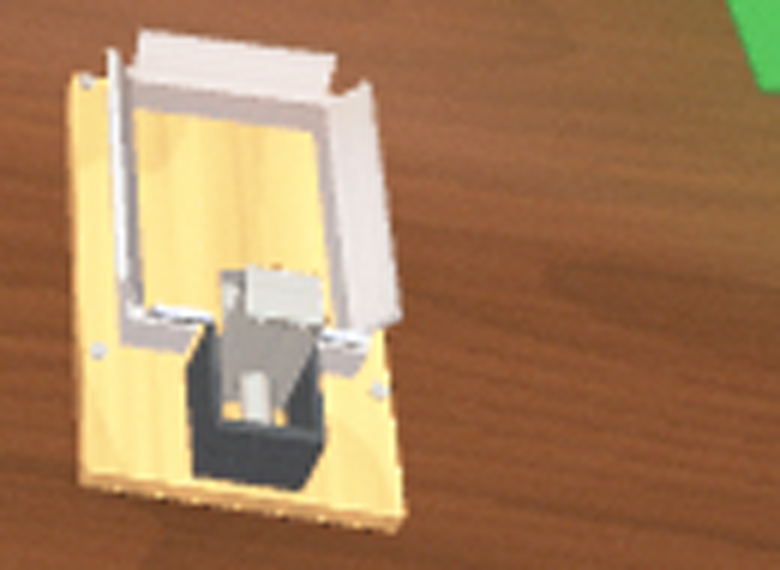

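Crops: the tray at crop (195,175) is plywood, 90.5 x 60 mm, so it's the short tote, with its centre at about (564,-305) and yaw about 28.3°. The slot has its catch towards +x; its seat is at about (566,283.5) and yaw about 0.4°. I'll set out now, turning first.

jog_arm --rotation '[[0, 0, 0.123], [0, 0, 0.123], [0, 0, 0.123], [0, 0, 0.123], [0, 0, 0.123]]' --dp '[[0, 0, 0], [0, 0, 0], [0, 0, 0], [0, 0, 0], [0, 0, 0]]' --grip '[8.5, 8.5, 8.5, 8.5, 8.5]' --squeeze 90

```text
t: 0.52
tcp_pos: [256.2, 514.7, 404.2]
eef_rot: [1.619, 2.692, -0.002]
wrist_force: [0.2, 1.0, -0.5]
grip_width: 84.7
```

jog_arm --rotation '[[0, 0, 0], [0, 0, 0], [0, 0, 0], [0, 0, 0], [0, 0, 0]]' --dp '[[-4, -0.54, 0], [-4, -0.54, 0], [-4, -0.54, 0], [-4, -0.54, 0], [-4, -0.54, 0]]' --grip '[8.5, 8.5, 8.5, 8.5, 8.5]'

```text
t: 0.93
tcp_pos: [327.3, 324.1, 404.3]
eef_rot: [-1.61, -2.698, 0.001]
wrist_force: [1.0, 0.0, 0.7]
grip_width: 85.0
```

jog_arm --rotation '[[0, 0, 0], [0, 0, 0], [0, 0, 0], [0, 0, 0], [0, 0, 0]]' --dp '[[-4, -0.54, 0], [-4, -0.54, 0], [-4, -0.54, 0], [-4, -0.54, 0], [-4, -0.54, 0]]' --grip '[8.5, 8.5, 8.5, 8.5, 8.5]'

```text
t: 1.35
tcp_pos: [398.3, 135.1, 404.6]
eef_rot: [-1.61, -2.697, -0.0]
wrist_force: [1.0, 1.0, 0.3]
grip_width: 84.9
```

jog_arm --rotation '[[0, 0, 0], [0, 0, 0], [0, 0, 0], [0, 0, 0], [0, 0, 0]]' --dp '[[-4, -0.54, 0], [-4, -0.54, 0], [-4, -0.54, 0], [-4, -0.54, 0], [-4, -0.54, 0]]' --grip '[8.5, 8.5, 8.5, 8.5, 8.5]'

```text
t: 1.77
tcp_pos: [469.4, -54.0, 404.5]
eef_rot: [-1.611, -2.696, -0.0]
wrist_force: [0.9, -0.3, -0.7]
grip_width: 85.0
```

jog_arm --rotation '[[0, 0, 0], [0, 0, 0], [0, 0, 0], [0, 0, 0], [0, 0, 0]]' --dp '[[-4, -0.54, 0], [-4, -0.54, 0], [-4, -0.54, 0], [-4, -0.54, 0], [-4, -0.54, 0]]' --grip '[8.5, 8.5, 8.5, 8.5, 8.5]'

```text
t: 2.18
tcp_pos: [540.6, -242.9, 404.2]
eef_rot: [-1.611, -2.696, -0.0]
wrist_force: [1.0, 0.9, 0.2]
grip_width: 84.7
```

jog_arm --rotation '[[0, 0, 0], [0, 0, 0], [0, 0, 0], [0, 0, 0], [0, 0, 0]]' --dp '[[-3, -0.4, 1.5], [-2.5, -0.3, 1.5], [-1, -0.15, 1.5], [0, 0, 0.5], [0, 0, 0]]' --grip '[8.5, 8.5, 8.5, 8.5, 8.5]'

```text
t: 2.6
tcp_pos: [563.2, -301.5, 352.1]
eef_rot: [-1.609, -2.692, -0.001]
wrist_force: [-0.6, 0.1, -0.1]
grip_width: 85.2
```

```bash
python3 - <<'E'
from h import *
snap('wrist','w1.png');s=sense();print(s['tcp_pos'],s['eef_rot'])
E
```

```text
[ 563.37182333 -300.97755682  353.77510637] [-1.60872563e+00 -2.69473497e+00 -9.15413710e-04]
```

View pics/w1.png

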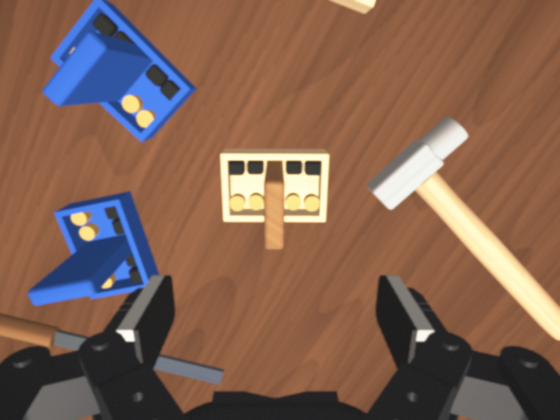

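The wrist view shows the short plywood tote upright. Its rim corners are about (220,151), (329,151), (328,222) and (221,222), and the handle top runs (274,183) to (275,248). The blue ones are clear of the fingers.

```bash
python3 - <<'E'
from h import *
f='w1.png'
c=np.array([ray(f,p,26) for p in[(220,151.5),(329,151.5),(328.5,222),(221,222)]])
print(c.round(1),c.mean(0));print([np.linalg.norm(c[i]-c[(i+1)%4]).round(1) for i in range(4)])
d=c[1]-c[0]+c[2]-c[3];print(np.degrees(np.arctan2(d[1],d[0])))
h=np.array([ray(f,p,96) for p in[(265,183),(284,183),(284,248),(266,248)]]);print(h.round(1),h.mean(0))
d=h[3]-h[0]+h[2]-h[1];print(np.degrees(np.arctan2(d[1],d[0])))
s=sense();m=np.array([563.9,-305.1,0])
for P in (c.mean(0),h.mean(0),m):
  R=cv2.Rodrigues(s['eef_rot'])[0];print('tool mm',R.T@(P-s['tcp_pos']))
E
```

```text
[[ 507.8 -295.3   26. ]
 [ 587.4 -252.3   26. ]
 [ 619.4 -306.3   26. ]
 [ 535.6 -351.5   26. ]] [ 562.56533815 -301.34721718   26.        ]
[np.float64(90.5), np.float64(62.7), np.float64(95.2), np.float64(62.7)]
28.35614936649531
[[ 546.4 -284.    96. ]
 [ 557.3 -278.1   96. ]
 [ 579.7 -318.9   96. ]
 [ 568.7 -324.8   96. ]] [ 563.04788407 -301.44593937   96.        ]
-61.287415236794445
tool mm [ -0.93743109  -0.51418037 327.77456317]
tool mm [-1.04086550e+00 -2.15520091e-01  2.57773544e+02]
tool mm [ -4.95302404  -1.09058369 353.76316594]
```

Both measurements agree to within 1 mm of the TCP. Descending to TCP z of about 236.

jog_arm --rotation '[[0, 0, 0], [0, 0, 0], [0, 0, 0], [0, 0, 0], [0, 0, 0]]' --dp '[[-0.2, 0, 2.8], [0, 0, 3], [0, 0, 3], [0, 0, 2], [0, 0, 1]]' --grip '[8.5, 8.5, 8.5, 8.5, 8.5]'

```text
t: 3.07
tcp_pos: [564.0, -301.8, 235.3]
eef_rot: [-1.607, -2.696, -0.0]
wrist_force: [-0.1, -0.0, -0.2]
grip_width: 84.7
```

jog_arm --rotation '[[0, 0, 0], [0, 0, 0], [0, 0, 0], [0, 0, 0], [0, 0, 0]]' --dp '[[0, 0, 0], [0, 0, 0], [0, 0, 0], [0, 0, 0], [0, 0, 0]]' --grip '[6, 4, 2, 0, 0]'

```text
t: 3.48
tcp_pos: [565.1, -303.9, 238.4]
eef_rot: [1.609, 2.695, 0.0]
wrist_force: [-0.2, -0.2, 0.3]
grip_width: 25.0
```

jog_arm --rotation '[[0, 0, 0], [0, 0, 0], [0, 0, 0], [0, 0, 0], [0, 0, 0]]' --dp '[[0, 0, 0], [0, 0, 0], [0, 0, 0], [0, 0, 0], [0, 0, 0]]' --grip '[0, 0, 0, 0, 0]'

```text
t: 3.9
tcp_pos: [565.0, -304.1, 237.9]
eef_rot: [1.61, 2.695, 0.0]
wrist_force: [-2.0, -0.0, 5.6]
grip_width: 12.7
```

jog_arm --rotation '[[0, 0, 0], [0, 0, 0], [0, 0, 0], [0, 0, 0], [0, 0, 0]]' --dp '[[0, 0, -1], [0, 0, -2], [0, 0, -3], [0, 0, -3], [0, 0, -2]]' --grip '[0, 0, 0, 0, 0]'

```text
t: 4.32
tcp_pos: [564.8, -303.9, 349.4]
eef_rot: [1.61, 2.695, 0.0]
wrist_force: [0.3, 0.2, -2.7]
grip_width: 12.9
```

jog_arm --rotation '[[0, 0, 0.07], [0, 0, 0.11], [0, 0, 0.12], [0, 0, 0.12], [0, 0, 0.07]]' --dp '[[0, 0, -1], [0, 0, -1], [0, 0, -1], [0, 0, 0], [0, 0, 0]]' --grip '[0, 0, 0, 0, 0]'

```text
t: 4.73
tcp_pos: [564.5, -303.8, 377.3]
eef_rot: [2.223, 2.22, 0.0]
wrist_force: [0.3, 0.6, -2.1]
grip_width: 12.9
```

jog_arm --rotation '[[0, 0, 0], [0, 0, 0], [0, 0, 0], [0, 0, 0], [0, 0, 0]]' --dp '[[1.5, 0, 0], [3, 0, 0], [4, 0, 0], [4, 0, 0], [4, 0, 0]]' --grip '[0, 0, 0, 0, 0]'

```text
t: 5.15
tcp_pos: [563.3, -136.8, 376.3]
eef_rot: [-2.215, -2.225, 0.0]
wrist_force: [1.4, -0.0, -3.0]
grip_width: 12.1
```

jog_arm --rotation '[[0, 0, 0], [0, 0, 0], [0, 0, 0], [0, 0, 0], [0, 0, 0]]' --dp '[[4, 0, 0], [4, 0, 0], [4, 0, 0], [4, 0, 0], [4, 0, 0]]' --grip '[0, 0, 0, 0, 0]'

```text
t: 5.57
tcp_pos: [562.2, 63.6, 376.6]
eef_rot: [-2.215, -2.227, 0.001]
wrist_force: [0.6, 0.6, -2.0]
grip_width: 12.5
```

jog_arm --rotation '[[0, 0, 0], [0, 0, 0], [0, 0, 0], [0, 0, 0], [0, 0, 0]]' --dp '[[4, 0, 0], [4, 0, 0], [4, 0, 0], [4, 0, 0], [2, 0, 0]]' --grip '[0, 0, 0, 0, 0]'

```text
t: 5.98
tcp_pos: [561.2, 245.8, 376.3]
eef_rot: [-2.21, -2.229, -0.001]
wrist_force: [0.3, -1.1, -2.7]
grip_width: 12.8
```

jog_arm --rotation '[[0, 0, 0], [0, 0, 0], [0, 0, 0], [0, 0, 0], [0, 0, 0]]' --dp '[[2, 0, 0], [1, 0, 0], [0.2, 0, 0], [0, 0, 0], [0, 0, 0]]' --grip '[0, 0, 0, 0, 0]'

```text
t: 6.4
tcp_pos: [562.3, 272.3, 376.6]
eef_rot: [2.217, 2.225, -0.002]
wrist_force: [-0.3, -0.8, -2.6]
grip_width: 12.8
```

```bash
python3 - <<'E'
from h import *
snap('wrist','w2.png');s=sense();print(s['tcp_pos'],s['eef_rot'])
E
```

```text
[562.39046009 271.98826103 376.70498035] [ 2.21789316e+00  2.22468455e+00 -1.28164506e-03]
```

View pics/w2.png

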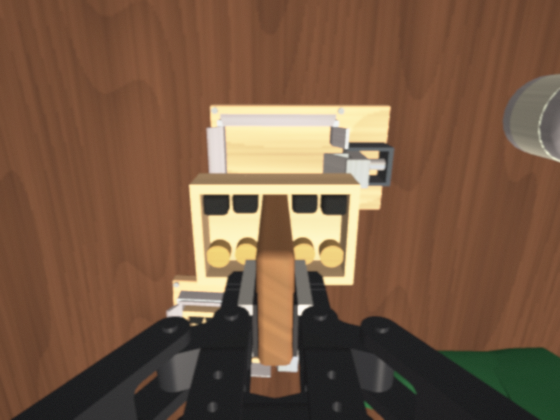

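```bash
python3 - <<'E'
from h import *
im=load('w2.png')['im'];cv2.imwrite('pics/crop3.png',cv2.resize(im[97:290,160:410],None,fx=3,fy=3,interpolation=cv2.INTER_CUBIC))
d=load('w2.png');R=cv2.Rodrigues(d['r'])[0];print(-R.T@d['t'].ravel())
E
```

```text
[562.61564648 355.57037592 345.08523276]
```

View pics/crop3.png

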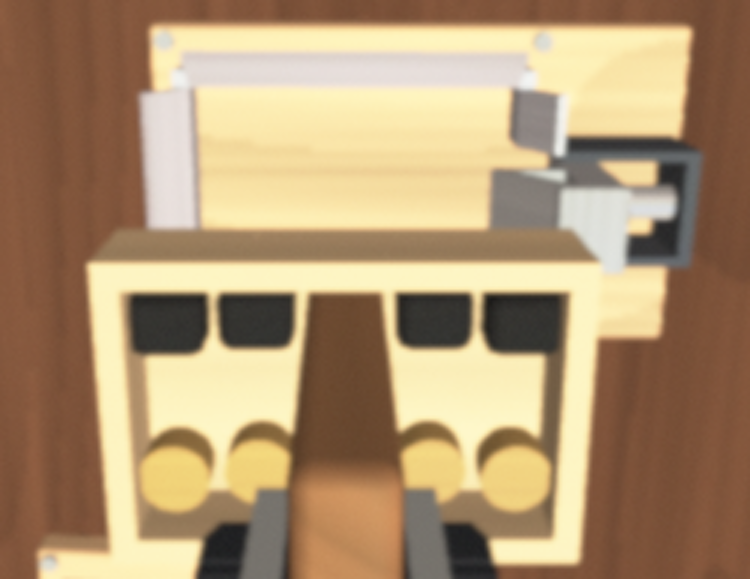

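```bash
python3 - <<'E'
from h import *
f='w2.png'
S=lambda u,v,z: ray(f,(160+(u-1)/3,97+(v-1)/3),z).round(1)
r=np.array([S(*p,164.7) for p in[(88,264),(602,264),(580,563)]]);print('tote',r,(r[0]+r[2])/2)
d=r[1]-r[0];print('yaw',np.degrees(np.arctan2(d[1],d[0])),np.linalg.norm(d),np.linalg.norm(r[2]-r[1]))
print('bottom far edge',S(120,230,376.7-238),S(575,232,376.7-238))
print('base',S(150,26,12),S(692,26,12))
print('-x flare top',S(140,95,44),'bot',S(193,90,28),S(198,225,28),'floor',S(198,90,12))
print('+y flare top',S(330,53,44),'bot',S(190,85,28),S(520,85,28))
print('+x flare',S(512,140,28),S(567,96,44))
E
```

```text
tote [[517.6 305.3 164.7]
 [607.3 305.7 164.7]
 [607.9 246.1 164.7]] [562.75 275.7  164.7 ]
yaw 0.255497880641144 89.70089185732763 59.60302005771184
bottom far edge [518.  305.  138.7] [607.9 305.  138.7]
base [503.5 336.8  12. ] [666.1 337.4  12. ]
-x flare top [505.4 320.1  44. ] bot [517.9 319.7  28. ] [517.7 279.5  28. ] floor [517.2 317.9  12. ]
+y flare top [558.  331.7  44. ] bot [517.1 321.2  28. ] [613.  321.6  28. ]
+x flare [611.5 305.6  28. ] [623.6 320.4  44. ]
```

Tote and slot in the same wrist view: the seat minus the tote centre is about (+2.8,+12.6) mm and the yaws are equal. The top view agrees, at (+3.6,+12). Correcting and lowering to just above the catch.

jog_arm --rotation '[[0, 0, 0], [0, 0, 0], [0, 0, 0], [0, 0, 0], [0, 0, 0]]' --dp '[[0.8, 0.2, 0.5], [0.4, 0.1, 1.5], [0, 0, 2], [0, 0, 1.5], [0, 0, 0.5]]' --grip '[0, 0, 0, 0, 0]'

```text
t: 6.87
tcp_pos: [565.0, 284.5, 313.7]
eef_rot: [-2.217, -2.223, 0.007]
wrist_force: [-0.7, 0.4, -3.5]
grip_width: 12.2
```

```bash
python3 - <<'E'
from h import *
snap('wrist','w3.png');snap('top','top3.png');snap('scene','scene3.png');s=sense();print(s['tcp_pos'],s['eef_rot'],s['wrist_force'])
a=load('w3.png')['im'][130:390,170:420];b=load('top3.png')['im'][130:220,105:185];c=load('scene3.png')['im'][200:330,400:500]
cv2.imwrite('pics/m3.png',np.hstack([cv2.resize(a,(480,500),interpolation=cv2.INTER_CUBIC),cv2.resize(c,(320,500),interpolation=cv2.INTER_CUBIC)]))
E
```

```text
[565.6985766  284.97172013 316.74414372] [-2.21769911e+00 -2.22499670e+00 -5.35818144e-05] [-0.09849995  0.47426344 -2.01496034]
```

View pics/m3.png

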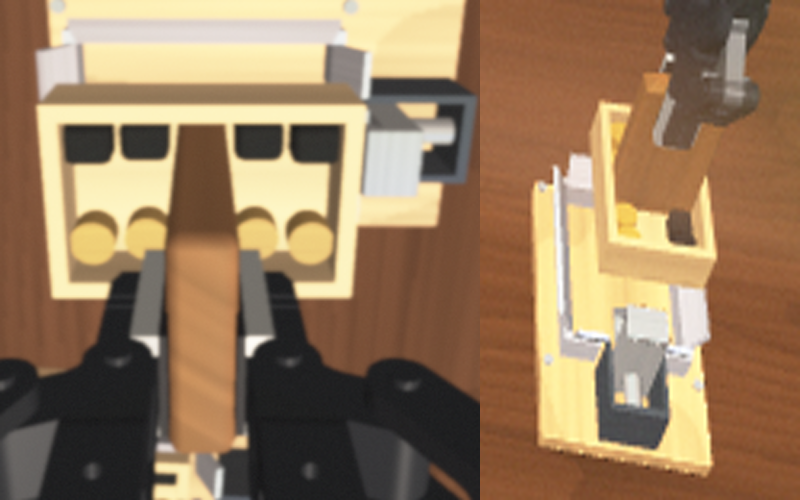

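```bash
python3 - <<'E'
from h import *
f='w3.png'
S=lambda u,v,z: ray(f,(170+(u-.5)/1.92,130+(v-.5)/1.923),z).round(1)
r=np.array([S(*p,104.7) for p in[(38,106),(366,106),(352,299),(53,298)]]);print('tote',r,r.mean(0))
print('bottom far edge',S(60,85,78.7),S(345,85,78.7))
print('-x top',S(38,52,44),'bot',S(83,68,28),'+x bot',S(328,68,28),'top',S(370,55,44))
print('+y bot',S(83,43,28),S(328,43,28),'top',S(200,21,44),'base',S(45,-3,12))
E
```

```text
tote [[520.4 317.9 104.7]
 [608.4 318.3 104.7]
 [609.1 259.2 104.7]
 [520.5 259.  104.7]] [564.6 288.6 104.7]
bottom far edge [521.1 317.3  78.7] [607.9 317.7  78.7]
-x top [506.5 320.5  44. ] bot [519.2 311.3  28. ] +x bot [611.6 311.7  28. ] top [623.1 320.   44. ]
+y bot [519.7 320.8  28. ] [611.  321.2  28. ] top [563.4 331.6  44. ] base [503.  335.7  12. ]
```

Relative error is now under 1 mm: the tote is at (564.6,288.6) and the slot at (565.1,288.0). Pressing down.

jog_arm --rotation '[[0, 0, 0], [0, 0, 0], [0, 0, 0], [0, 0, 0], [0, 0, 0]]' --dp '[[0, 0.05, 0.6], [0, 0, 0.6], [0, 0, 0.6], [0, 0, 0.6], [0, 0, 0.6]]' --grip '[0, 0, 0, 0, 0]'

```text
t: 7.43
tcp_pos: [565.5, 285.2, 286.6]
eef_rot: [-2.217, -2.225, 0.001]
wrist_force: [-3.0, -0.9, 4.1]
grip_width: 12.8
```

jog_arm --rotation '[[0, 0, 0], [0, 0, 0], [0, 0, 0], [0, 0, 0], [0, 0, 0]]' --dp '[[0, 0, 0.5], [0, 0, 0.5], [0, 0, 0.5], [0, 0, 0.5], [0, 0, 0.5]]' --grip '[0, 0, 0, 0, 0]'

```text
t: 7.85
tcp_pos: [565.3, 285.1, 260.7]
eef_rot: [-2.216, -2.225, 0.003]
wrist_force: [-4.3, -0.6, -0.8]
grip_width: 12.6
```

jog_arm --rotation '[[0, 0, 0], [0, 0, 0], [0, 0, 0], [0, 0, 0], [0, 0, 0]]' --dp '[[0, 0, 0.3], [0, 0, 0.3], [0, 0, 0.3], [0, 0, 0.2], [0, 0, 0]]' --grip '[0, 0, 0, 0, 0]'

```text
t: 8.27
tcp_pos: [566.7, 285.3, 250.4]
eef_rot: [2.216, 2.225, 0.003]
wrist_force: [-0.7, -0.3, -3.0]
grip_width: 12.5
```

jog_arm --rotation '[[0, 0, 0], [0, 0, 0], [0, 0, 0], [0, 0, 0], [0, 0, 0]]' --dp '[[0, 0, 0.1], [0, 0, 0.1], [0, 0, 0.1], [0, 0, 0], [0, 0, 0]]' --grip '[0, 0, 0, 0, 0]'

```text
t: 8.68
tcp_pos: [566.5, 285.4, 249.9]
eef_rot: [2.216, 2.225, 0.006]
wrist_force: [-2.0, -0.6, 6.4]
grip_width: 12.8
```

```bash
python3 - <<'E'
from h import *
snap('wrist','w4.png');snap('scene','scene4.png');s=sense();print(s['tcp_pos'],s['wrist_force'])
a=load('w4.png')['im'][150:390,170:420];c=load('scene4.png')['im'][200:330,400:500]
cv2.imwrite('pics/m4.png',np.hstack([cv2.resize(a,(480,500),interpolation=cv2.INTER_CUBIC),cv2.resize(c,(320,500),interpolation=cv2.INTER_CUBIC)]))
E
```

```text
[566.53647112 285.36684847 249.95521163] [-1.66604811 -0.89792866  6.32675566]
```

View pics/m4.png

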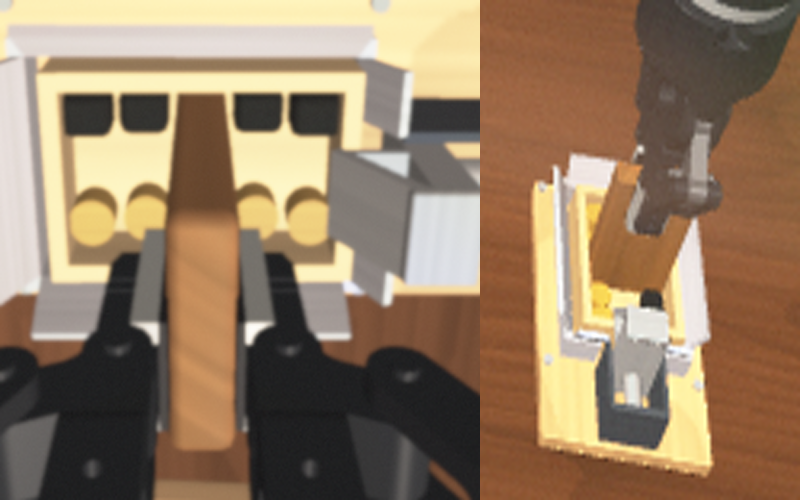

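The tote sits down in the pocket. The catch nose overhangs the right rim at crop (335,200), and the floor pushes back with about 8 N. Releasing with a small opening and retreating upward.

jog_arm --rotation '[[0, 0, 0], [0, 0, 0], [0, 0, 0], [0, 0, 0], [0, 0, 0]]' --dp '[[0, 0, 0], [0, 0, 0], [0, 0, 0], [0, 0, 0], [0, 0, 0]]' --grip '[2, 3, 3.6, 3.6, 3.6]'

```text
t: 9.2
tcp_pos: [566.0, 285.2, 247.6]
eef_rot: [2.217, 2.226, 0.0]
wrist_force: [0.3, 1.2, -0.5]
grip_width: 35.8
```

jog_arm --rotation '[[0, 0, 0], [0, 0, 0], [0, 0, 0], [0, 0, 0], [0, 0, 0]]' --dp '[[0, 0, -0.5], [0, 0, -1], [0, 0, -2], [0, 0, -3], [0, 0, -3]]' --grip '[3.6, 3.6, 3.6, 3.6, 3.6]'

```text
t: 9.62
tcp_pos: [565.7, 285.1, 344.0]
eef_rot: [-2.217, -2.226, 0.002]
wrist_force: [0.5, -0.3, 0.5]
grip_width: 36.2
```

jog_arm --rotation '[[0, 0, 0], [0, 0, 0], [0, 0, 0], [0, 0, 0], [0, 0, 0]]' --dp '[[0, 0, -2], [0, 0, -1], [0, 0, 0], [0, 0, 0], [0, 0, 0]]' --grip '[3.6, 3.6, 3.6, 3.6, 3.6]'

```text
t: 10.03
tcp_pos: [565.5, 285.0, 371.1]
eef_rot: [-2.216, -2.225, 0.005]
wrist_force: [-0.4, 0.0, -0.0]
grip_width: 36.2
```

```bash
python3 - <<'E'
from h import *
snap('wrist','w5.png');snap('scene','scene5.png');s=sense();print(s['t'],s['tcp_pos'],s['wrist_force'])
a=load('w5.png')['im'][120:340,150:420];c=load('scene5.png')['im'][200:330,400:500]
cv2.imwrite('pics/m5.png',np.hstack([cv2.resize(a,(480,500),interpolation=cv2.INTER_CUBIC),cv2.resize(c,(320,500),interpolation=cv2.INTER_CUBIC)]))
E
```

```text
10.1333 [565.61094894 285.08553424 370.78469816] [ 0.22579365 -0.00809358  0.92902144]
```

View pics/m5.png

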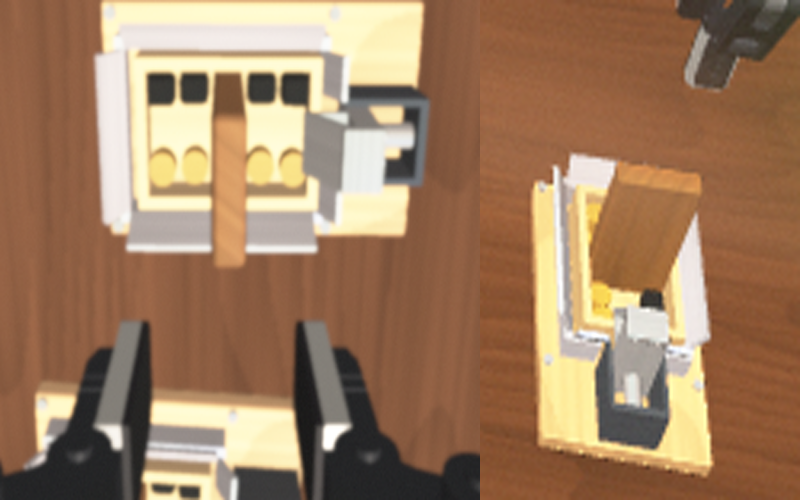

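The tote sits level in the pocket. The catch nose at crop (320,150) is over its rim with the catch shut as before, and the gripper is clear. Handing in.

```bash
python3 -c "
from bench import *
print(close_job())"
```

```text
the job is handed in; nothing more can be done
None
```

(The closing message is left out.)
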